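# Feed the insert rack past the spring gate

## Robot

A 6-joint arm with a two-finger parallel gripper is mounted at the origin on a cart in front of the work surface, level with it; the furniture and walls round the work are solid. World frame = base frame: x ahead of the robot, y to its left, z up, the work surface at z = 0. Lengths are in mm, angles in rad, forces in N, time in s.
With the tool pointing down it reaches from about 275 to 750 mm from the base axis. Payload 10.2 kg.
Tool frame: the origin (TCP) lies between the finger pads; the fingertips stand 17 mm ahead of it and the grasp point (between the pads) lies 2 mm behind it; z points along the fingers, y is the line along which they close (so a half turn about z gives the same grasp; the last joint's range is limited). The gripper opens to 85 mm and grips with 20 to 120 N. Pads are 22 mm wide; open, the fingers measure 114 mm over their backs; the gripper's body (76 mm by 85 mm) begins 54 mm behind the grasp point. The pads swing forward as they close: fully open they stand 13 mm farther back than shut.
Start: joints at [-1.515, 0.313, 1.498, -0, 1.331, -0.223], TCP at [144.468, -504.738, 211.494] pointing down, gripper open.
Joint ranges: [-2.94, 2.94], [-0.97, 2.17], [0.19, 2.56], [-1.23, 4.37], [0.02, 3.11], [-2.88, 2.88]. Speed limits (rad/s): [2.39, 2.39, 3.01, 3.14, 3.14, 3.14].

## Interface

Orientations are given as a unit quaternion [w, x, y, z].
In Python, from rig import * gives the robot as it stands.
- The arm moves only by the tool step_arm, never from a script. Its argument "commands" is text: rows parted by semicolons, each of 7 numbers parted by spaces: the opening, from 0 (shut) to 1 (fully open), then the shift along the tool's x, y, z in cm, then the turn, a rotation vector about the tool's x, y, z in rad. In form: hand x y z rx ry rz; .... A call has 1 to 20 rows; each row is the pose to reach, as a shift and turn from the pose commanded when the call began, along the tool's axes at that moment; what a row does not reach only later rows make up. A row lasts 1/12 s, in which the tool goes at most 41.7 mm and 7.16 degrees, less where a joint would pass 70% of its speed; a pose out of reach is approached as far as the arm can. A call with a gripper value outside its range is refused whole. The fingers move at their own pace and stop on an object; "newtons" is the grip in N (left out, the last holds). Time passes only in rows, so rows that repeat a pose let the fingers close. It gives the time, the measured TCP pose, the force, the opening and the grip force at its end, in the units of the state.
- sense(): the state, without advancing time (a new reading comes with each control period).
- capture(name): name is "scene" or "top"; returns the picture (400x640x3 uint8, red, green, blue); there is no depth.
- camera_model(name): a dict with "mtx" (3x3 intrinsics, pixels), "eye" and "rotation" of the camera in the world. Camera axes: x right, y down, z forward; pixel columns grow to the right and rows downward; lengths in mm; the calibration is good to about 2 mm. A picture is of the moment at which its call begins. camera_model takes no time and is no camera call.
- finish_job(): hands the job in; it is judged then, once.
Trained networks look in the newest picture that a camera, given by its name, has taken for a name from the list of things; names that differ only in an ending like _2 or _b are one class to them, and where a whole thing is asked for, a point or a joint stands for the part that bears it (a point fixed in the world has none). Each returns a list of dicts, best first, with "score" (0 to 1); they miss things now and then, are a little off and sometimes report something else, mostly with a low value. They report only what shows in the picture. A call takes as long as a camera call. They do not tell look-alikes from the thing itself.
- search_frame(camera, label): "rect" ([centre column, centre row, width, height] in pixels, round what is visible of it).
- trace(camera, label): "mask" (400x640 bool, what is visible of it) and "rect" ([centre column, centre row, width, height] in pixels, round what is visible of it).
- spot_point(camera, label): "xy" ([column, row] in pixels: a listed point, or the origin of a listed thing).
The state is a dict: "time_s": time; "joints": joint angles; "dq": joint speeds; "tau": joint torques, N m; "eef_pos": TCP position; "ee_rot": TCP orientation; "force": force on the tool from outside, world axes, zero at the start; "wrist_torque": the same for the moment, N m; "grip_width": opening from 0.0 (shut) to 1.0 (fully open); "grip_force": force on a finger pad.
Only numpy, scipy, OpenCV 4.12 (cv2) and the standard library are available. Lean on these libraries where they do the work, as an engineer would, in place of code of your own. Each camera call takes 0.05 s, during which the arm holds its last target. There are 200 camera calls.

## Task

Push the rack with the mould insert along the feed chute until its nose rests against the end stop, holding the spring-loaded gate open with one fingertip on its press plate the whole time the rack's box is passing under the gate, so that the gate is neither rammed nor drags on the rack or insert. Then let go, so that the gate springs shut behind the rack's box. Only push: do not lift the rack or the insert, and leave the drift, the screwdriver and the nut beside the chute where they are.

Things in the scene. Friction and masses are not known exactly. Their poses are not given: they have to be found in the camera images.
- chute: Fixed aluminium feed chute on the table. Origin on the table, on its centre line; +x = feed direction, roughly away from the robot, +y left of it, z up; mm in this frame: floor top z 4, from x -115 (open end) to the end stop (face at x 218); inner width 50 between walls 5 thick, tops at z 26. Over the left wall the gate's shaft, 8 thick, runs at y 31, z 34 on posts to z 42 (x -103, 105, 148)
- gate (a joint): Angle of the spring gate about its shaft, rad: 0 shut, 0.7 hard stop (open). A rocker: pressing down the ribbed black plate left of the left wall (spring, 2 to 4 N) lifts the blade out of the chute; rack and insert pass freely at 0.45 or more. Let go, it springs shut by itself. The rack pushed at the shut blade does not open it
- plate_mid (a point): On the upper face of the gate's press plate, mid-length, 14 mm from its outer edge. Plate: 190 x 40 mm, chute x -95 to 95. Shut, it slopes up outward from chute y 47, z 28 to y 80, z 51 mm. At 0.6 rad it is level: y 41 to 81, top z 20; at 0.7 z 19 to 15. So two fingertips at one height, z about 20, can press it and at once reach into the chute behind the rack's tab
- blade_edge (a point): Middle of the lower edge of the gate's steel stop blade: 6 mm thick, centred on chute x = 130 mm, 18 mm wide (chute y -15 to 3), edge 14 mm above the table when shut. The gate's highest part, fully open, is 70 mm above the table
- rack: Loose aluminium rack in the chute, 138 x 46 mm, 0.3 kg. Origin: centre of its underside; x toward the nose (front face at x = 69 mm). x -7 to 69: box with 19 mm high ends, holds the insert. Behind it a low tail, 4 mm thick, that fits under the shut gate, and a ribbed push tab at the rear. Nose at the end stop: origin at chute x = 149 mm, and the shut blade stands in the gap between box and tab
- tab (a point): Centre of the rear face of the rack's upright push tab, at rack x = -69 mm, 24 mm above its underside. The tab is 5 mm thick, 40 mm wide, its top 44 mm above the rack's underside (48 mm above the table); push here
- insert: Grey steel mould insert, 62 x 34 x 18 mm, 0.22 kg, loose in the rack's pocket (centre at rack x = 31, y = 0; origin at the middle of its underside, 4 mm above the rack's underside)
- drift: Bystander: brass drift, rod 126 mm long, 15 mm thick, lying to the right of the chute; origin in the middle of its underside
- screwdriver: Bystander: screwdriver with green handle, 170 mm long, 25 mm thick, lying to the left of the chute; origin in the middle of its underside
- nut: Bystander: steel hex nut 22 mm wide, 10 mm high, lying to the right of the chute; origin in the middle of its underside
Mind the look-alikes: they are no part of the job. What is shaped like the insert but black is not meant.

How it is judged (in metres and radians):
On the way, in this order (a step that is already met when the one before it is completed fails the run):
1. a fingertip holds the gate open while the rack's box goes in under the blade (x of rack in the frame of chute between 0.066 and 0.12 m and value of joint gate above 0.4 rad and contact force between the fingers and gate above 0.3 N), for 0.1 s.
2. the gate is still held open by the finger when the box has come through (x of rack in the frame of chute above 0.1395 m and value of joint gate above 0.4 rad and contact force between the fingers and gate above 0.3 N), for 0.05 s.
At the end, for the whole second after the job is handed in: The rack lies flat in the chute with its nose within 4 mm of the end stop, the insert lies flat in its pocket, the gate has sprung shut (under 0.06 rad) behind the rack's box, and all is at rest (x of rack in the frame of chute between 0.145 and 0.152 m and z of rack in the frame of chute below 0.007 m and angle between rack's own z axis and vertical below 0.06 rad and distance between insert and rack below 0.038 m and angle between insert's own z axis and vertical below 0.08 rad and value of joint gate below 0.06 rad and linear speed of rack below 0.01 m/s); the robot touches nothing.
It fails at once if the gate was rammed by the rack or dragged on it (over 4 N) (contact force between gate and rack above 4 N or contact force between gate and insert above 4 N).
It fails at once if the gate was let down (under 0.38 rad) on the rack's box while it was passing (x of rack in the frame of chute between 0.063 and 0.136 m and value of joint gate below 0.38 rad).
It fails at once if the rack was lifted (over 8 mm) or tipped (z of rack in the frame of chute above 0.012 m or angle between rack's own z axis and vertical above 0.15 rad).
It fails at once if the insert was lifted out of its pocket (z of insert in the frame of rack above 0.012 m).
It fails at once if a bystander was moved (over 20 mm) (distance of any of drift, screwdriver, nut from where it was at the start of the episode above 0.02 m).
It also fails if it takes over 40 s, if anything falls off the work surface, if the arm or the gripper's body presses on something with over 40 N, if the wrist force passes 120 N, or if a joint passes its speed limit or range.

## Working session

There is one attempt and no reset: what is moved stays moved. The work goes in short steps, Python scripts to look and compute and a tool call to move; the robot and the scene stay as the last step left them, time stands still between calls to the robot, and variables do not carry over. Pictures are saved under pics/ and viewed, at most 10 in all, crops included, and the job is handed in when it is done.

Besides the shell and the picture viewer there is one more tool, called after "Emit:" in YAML: its name, and indented under it one key for each argument. step_arm: Moves the arm, as the interface text tells. Its arguments: {"type":"object","properties":{"commands":{"type":"string"},"newtons":{"type":"number"}},"required":["commands"]}

```bash
mkdir -p pics; ls
cat > h.py <<'E'
from rig import *
import numpy as np, cv2
def ray(cam,uv):
    m=camera_model(cam);K=np.array(m["mtx"]);R=np.array(m["rotation"]);e=np.array(m["eye"])
    return e,R@np.linalg.inv(K)@np.array([uv[0],uv[1],1.])
def at_z(cam,uv,z):
    e,d=ray(cam,uv);return e+d*(z-e[2])/d[2]
def proj(cam,p):
    m=camera_model(cam);K=np.array(m["mtx"]);R=np.array(m["rotation"]);e=np.array(m["eye"])
    q=K@(R.T@(np.array(p,float)-e));return q[:2]/q[2]
E
python3 - <<'E'
from h import *
for c in("scene","top"):
    im=capture(c);cv2.imwrite(f"pics/{c}0.png",im[:,:,::-1]);m=camera_model(c)
    print(c,np.round(m["eye"]),np.round(m["rotation"],2).tolist(),np.round(m["mtx"]).tolist())
    for l,z in(("plate_mid",43),("blade_edge",14),("tab",28),("insert",8),("rack",4),("chute",0),("drift",0),("screwdriver",0),("nut",0)):
        for r in spot_point(c,l)[:3]: print(l,round(r["score"],2),np.round(r["xy"]),np.round(at_z(c,r["xy"],z)))
print(sense())
E
```

```text
pics
scene [ 69. 579. 834.] [0.15, -0.41, 0.84, -0.33] [[517.0, 0.0, 316.0], [0.0, 517.0, 196.0], [0.0, 0.0, 1.0]]Traceback (most recent call last):
  File "<stdin>", line 6, in <module>
  File "h.py", line 7, in at_z
    e,d=ray(cam,uv);return e+d*(z-e[2])/d[2]
        ~~~^^^^^^^^
  File "h.py", line 5, in ray
    return e,R@np.linalg.inv(K)@np.array([uv[0],uv[1],1.])
             ~^~~~~~~~~~~~~~~~~
ValueError: matmul: Input operand 1 has a mismatch in its core dimension 0, with gufunc signature (n?,k),(k,m?)->(n?,m?) (size 3 is different from 4)
```

```bash
cat > h.py <<'E'
from rig import *
import numpy as np, cv2
from scipy.spatial.transform import Rotation as Rn
def cm(cam):
    m=camera_model(cam);q=np.array(m["rotation"])
    return np.array(m["mtx"]),Rn.from_quat(q[[1,2,3,0]]).as_matrix(),np.array(m["eye"])
def at_z(cam,uv,z):
    K,R,e=cm(cam);d=R@np.linalg.inv(K)@np.array([uv[0],uv[1],1.]);return e+d*(z-e[2])/d[2]
def proj(cam,p):
    K,R,e=cm(cam);q=K@(R.T@(np.array(p,float)-e));return q[:2]/q[2]
E
python3 - <<'E'
from h import *
for c in("scene","top"):
    im=capture(c);cv2.imwrite(f"pics/{c}0.png",im[:,:,::-1]);K,R,e=cm(c)
    print(c,np.round(e),np.round(R[:,2],2))
    for l,z in(("plate_mid",43),("blade_edge",14),("tab",28),("insert",8),("rack",4),("chute",0),("drift",0),("screwdriver",0),("nut",0)):
        for r in spot_point(c,l)[:3]: print(l,round(r["score"],2),np.round(r["xy"]),np.round(at_z(c,r["xy"],z)))
print(sense())
E
```

```text
scene [ 69. 579. 834.] [ 0.53 -0.43 -0.74]
plate_mid 0.71 [304. 222.] [592. 186.  43.]
blade_edge 0.56 [306. 178.] [711.  91.  14.]
tab 0.92 [346. 228.] [539. 121.  28.]
insert 0.81 [321. 203.] [637. 107.   8.]
insert 0.75 [331. 146.] [765. -24.   8.]
rack 0.62 [329. 209.] [615. 103.   4.]
chute 0.65 [338. 219.] [585. 101.   0.]
drift 0.66 [354. 196.] [615.  32.  -0.]
screwdriver 0.64 [290. 248.] [584. 226.   0.]
nut 0.39 [384. 231.] [503.  48.   0.]
top [504. 140. 885.] [ 0.15 -0.01 -0.99]
plate_mid 0.94 [293. 216.] [590. 183.  43.]
blade_edge 0.62 [333. 170.] [701.  94.  14.]
tab 0.97 [326. 239.] [541. 111.  28.]
insert 0.87 [325. 198.] [636. 113.   8.]
insert 0.84 [389. 142.] [768. -37.   8.]
rack 0.77 [324. 209.] [609. 115.   4.]
rack 0.57 [357. 213.] [601.  39.   4.]
chute 0.65 [322. 225.] [574. 119.   0.]
drift 0.92 [358. 211.] [606.  35.   0.]
screwdriver 0.57 [271. 223.] [578. 234.   0.]
nut 0.61 [347. 258.] [498.  60.   0.]
{'time_s': 1.1, 'joints': array([-1.51537121e+00,  3.12900162e-01,  1.49771616e+00, -8.00027986e-06,
        1.33096428e+00, -2.23377171e-01]), 'dq': array([-0.00073482,  0.00022446,  0.00190012,  0.00128429,  0.00274899,
       -0.00095965]), 'tau': array([ 1.16633375e-03, -4.12163830e+01, -2.59891874e+01, -1.53572578e-04,
        5.13348568e-04, -2.17950820e-06]), 'eef_pos': array([ 144.4804983 , -504.73677111,  211.48800306]), 'ee_rot': array([ 5.67965153e-06,  9.90299253e-01,  1.38951035e-01, -4.37747321e-06]), 'force': array([-0.20342389, -0.28949248,  0.06976669]), 'wrist_torque': array([ 0.01051536, -0.01783963, -0.02363674]), 'grip_force': 0.0, 'grip_width': 0.9992201256656702}
```

View pics/scene0.png

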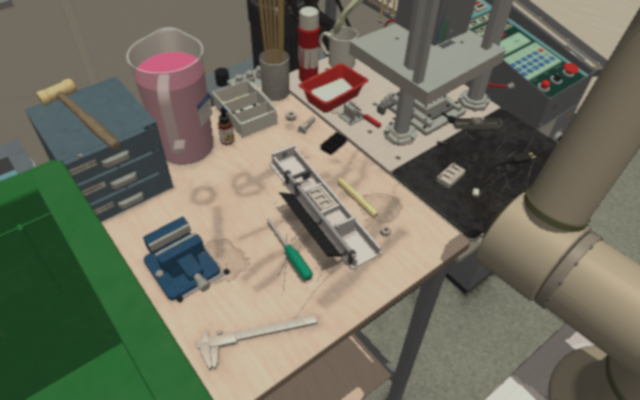

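```bash
ls pics
```

```text
scene0.png
top0.png
```

View pics/top0.png

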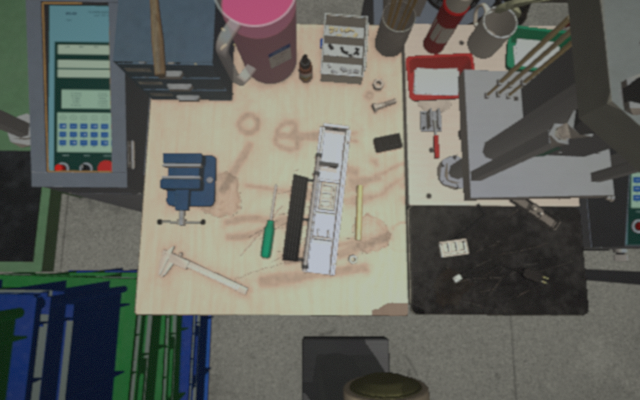

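Run:
```python
from h import *
im=cv2.imread("pics/top0.png")
c=cv2.rotate(im[115:285,265:385],cv2.ROTATE_90_CLOCKWISE)
cv2.imwrite("pics/c1.png",cv2.resize(c,None,fx=4.7,fy=4.7,interpolation=cv2.INTER_CUBIC))
for l in("chute","gate","rack"):
    for r in trace("top",l)[:1]:
        m=r["mask"].astype(np.uint8);cs=max(cv2.findContours(m,0,2)[0],key=cv2.contourArea)
        print(l,r["score"],r["rect"],m.sum(),np.round(cv2.boxPoints(cv2.minAreaRect(cs)),1).tolist())
```

```text
chute 0.6 [313.9, 197.9, 66.5, 154.0] 4993 [[280.70001220703125, 269.29998779296875], [297.5, 119.5], [351.20001220703125, 125.5], [334.3999938964844, 275.29998779296875]]
gate 0.93 [309.8, 208.9, 57.8, 110.6] 1959 [[281.70001220703125, 260.20001220703125], [292.6000061035156, 173.0], [318.0, 176.10000610351562], [307.1000061035156, 263.3999938964844]]
rack 0.84 [325.1, 208.1, 27.9, 63.5] 832 [[311.6000061035156, 238.60000610351562], [318.70001220703125, 177.89999389648438], [339.29998779296875, 180.3000030517578], [332.20001220703125, 241.0]]
```

View pics/c1.png

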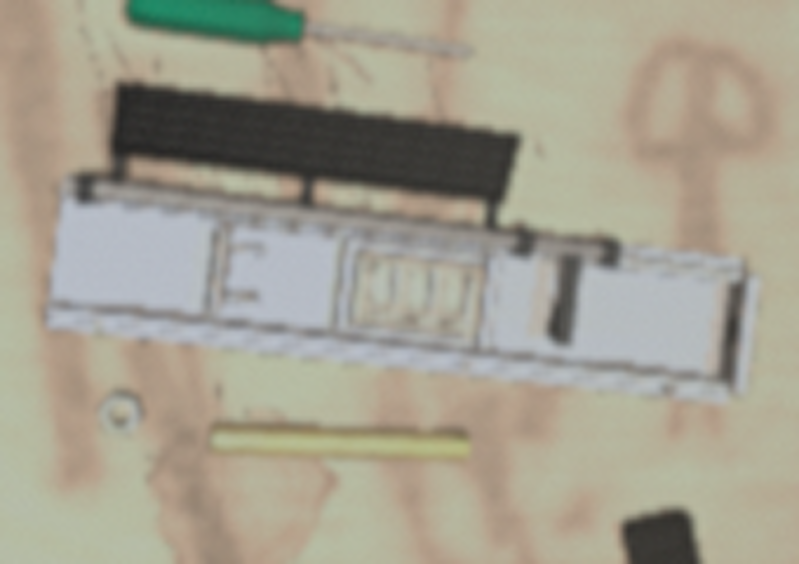

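```bash
cat >> h.py <<'E'
def c2w(p,pose):
    x,y,a=pose;c,s=np.cos(a),np.sin(a);return np.array([x+c*p[0]-s*p[1],y+s*p[0]+c*p[1],p[2]])
E
python3 - <<'E'
from h import *
from scipy.optimize import least_squares
P=[((118,85),(-95,80,51)),((517,135),(95,80,51)),((497,199),(95,47,28)),((113,152),(-95,47,28)),((87,185),(-103,31,42)),((523,238),(105,31,42)),((612,250),(148,31,42)),((47,325),(-115,-30,26)),((62,180),(-115,30,26)),((724,380),(218,-25,26))]
o=lambda p:np.array([265+p[1]/4.7-.4,284-p[0]/4.7+.4])
f=lambda v:np.concatenate([proj("top",c2w(q,v))-o(p) for p,q in P])
r=least_squares(f,[580,115,-.1],loss="soft_l1");print(r.x,np.round(f(r.x).reshape(-1,2),1).tolist())
np.save("pose.npy",r.x)
R=[((212,268),(-66.5,0,48)),((338,283),(-7,0,23)),((487,305),(69,0,23))]
for p,q in R:
    w=at_z("top",o(p),q[2]);d=w[:2]-r.x[:2];a=r.x[2];print("rackx",np.cos(a)*d[0]+np.sin(a)*d[1]-q[0],"y",-np.sin(a)*d[0]+np.cos(a)*d[1])
E
```

```text
[ 5.79569655e+02  1.15329292e+02 -1.10728609e-01] [[-1.1, 0.7], [-0.4, -1.1], [1.0, -1.4], [0.4, 1.3], [0.1, 0.5], [0.3, -0.7], [0.0, -0.4], [-2.5, 0.7], [1.1, 0.6], [-0.1, -1.1]]
rackx 25.43084322568071 y 0.3330733695036816
rackx 27.41972022014235 y -0.2752075388538664
rackx 24.6992563014238 y -2.492249256948657
```

Emit:
step_arm:
  commands: "0.68 2.8 -2.8 0 0 0 0.03; 0.68 5.6 -5.6 0 0 0 0.06; 0.68 8.4 -8.4 0 0 0 0.09; 0.68 11.2 -11.2 0 0 0 0.12; 0.68 14 -14 0 0 0 0.15; 0.68 16.8 -16.8 0 0 0 0.18; 0.68 19.6 -19.6 0 0 0 0.21; 0.68 22.4 -22.4 0 0 0 0.24; 0.68 25.2 -25.2 0 0 0 0.27; 0.68 28 -28 0 0 0 0.3; 0.68 30.8 -30.8 0 0 0 0.33; 0.68 33.6 -33.6 0 0 0 0.36; 0.68 36.4 -36.4 0 0 0 0.39; 0.68 39.2 -39.2 0 0 0 0.39; 0.68 42 -42 0 0 0 0.39; 0.68 44.8 -44.8 0 0 0 0.39; 0.68 47.6 -47.6 0 0 0 0.39; 0.68 50.4 -50.4 0 0 0 0.39; 0.68 53.7 -53.4 0 0 0 0.39; 0.68 53.7 -53.4 0 0 0 0.39"

```text
time_s: 2.92
eef_pos: [515.4, 161.1, 210.7]
ee_rot: [-0.001, 0.999, -0.054, 0.0]
force: [0.5, -0.8, 1.2]
grip_width: 0.685
grip_force: 0.0
```

Emit:
step_arm:
  commands: "0.68 0 0 3 0 0 0; 0.68 0 0 6 0 0 0; 0.68 0 0 9 0 0 0; 0.68 0 0 12 0 0 0; 0.68 0 0 13 0 0 0; 0.68 0 0 13 0 0 0; 0.68 0 0 13 0 0 0"

```text
time_s: 3.5
eef_pos: [514.4, 156.3, 82.6]
ee_rot: [-0.0, 0.998, -0.056, 0.001]
force: [0.7, -1.5, 0.9]
grip_width: 0.678
grip_force: 0.0
```

Run:
```python
from h import *
a=capture("top");b=capture("scene")
c=np.hstack([cv2.resize(a[120:290,260:380],None,fx=3.3,fy=3.3,interpolation=2),cv2.resize(b[130:300,250:370],None,fx=3.3,fy=3.3,interpolation=2)])
cv2.imwrite("pics/c2.png",c[:,:,::-1]);s=sense();print(s["eef_pos"],s["ee_rot"],s["force"],s["grip_width"],s["time_s"])
p=np.load("pose.npy");d=s["eef_pos"][:2]-p[:2];print("chute xy",np.cos(p[2])*d[0]+np.sin(p[2])*d[1],-np.sin(p[2])*d[0]+np.cos(p[2])*d[1])
```

```text
[514.89483654 156.47118992  83.43774822] [-2.24895706e-04  9.98451405e-01 -5.56062837e-02  1.63801794e-03] [0.5498715  0.58559236 0.02822847] 0.6773317819763325 3.6
chute xy -68.82502204995893 33.743211245022785
```

View pics/c2.png

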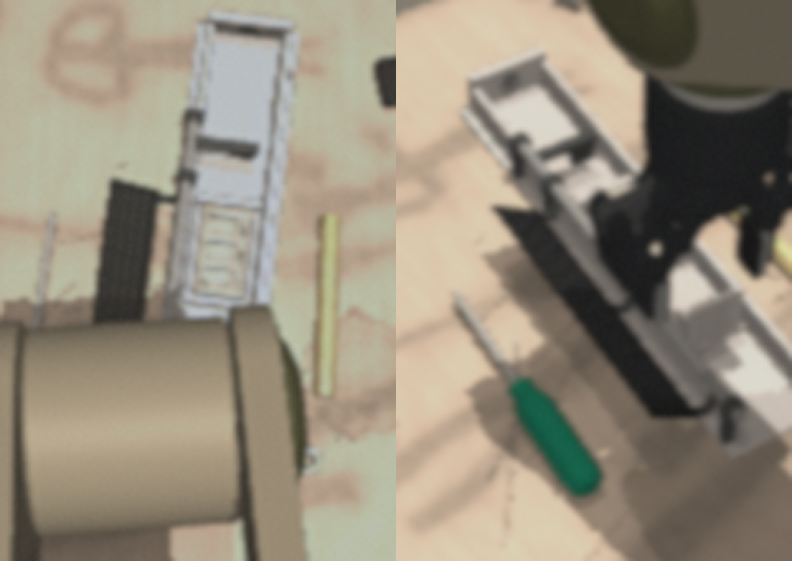

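Run:
```python
from h import *
p=np.load("pose.npy")
for y in(62,70,77,4,-3,-10):
  for z in (66,75): q=proj("scene",c2w((-69,y,z),p));print(y,z,np.round(q), np.round([396+(q[0]-250)*3.3,(q[1]-130)*3.3]))
```

```text
62 66 [329. 239.] [655. 358.]
62 75 [329. 236.] [656. 348.]
70 66 [325. 240.] [643. 364.]
70 75 [325. 237.] [644. 354.]
77 66 [322. 242.] [633. 369.]
77 75 [322. 239.] [633. 359.]
4 66 [354. 226.] [739. 318.]
4 75 [354. 223.] [740. 308.]
-3 66 [357. 225.] [749. 313.]
-3 75 [357. 222.] [750. 303.]
-10 66 [360. 223.] [759. 308.]
-10 75 [360. 220.] [760. 298.]
```

Run:
```python
from h import *
p=np.load("pose.npy");b=capture("scene")[150:280,280:400,::-1]
c=cv2.resize(b,None,fx=4.5,fy=4.5,interpolation=2)
def mk(w,col):
    q=proj("scene",w);cv2.circle(c,tuple(int(v) for v in ((q-[280,150])*4.5)),4,col,1)
for q in((-95,80,51),(95,80,51),(-95,47,28),(-115,-30,26),(-103,31,42),(105,31,42),(-44,-20,48),(-44,20,48)): mk(c2w(q,p),(0,0,255))
for y in(62,76,4,-10): mk(c2w((-80,y,70),p),(255,0,255)); mk(c2w((-58,y,70),p),(0,255,0))
cv2.imwrite("pics/c3.png",c)
```

```text
(no output)
```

View pics/c3.png

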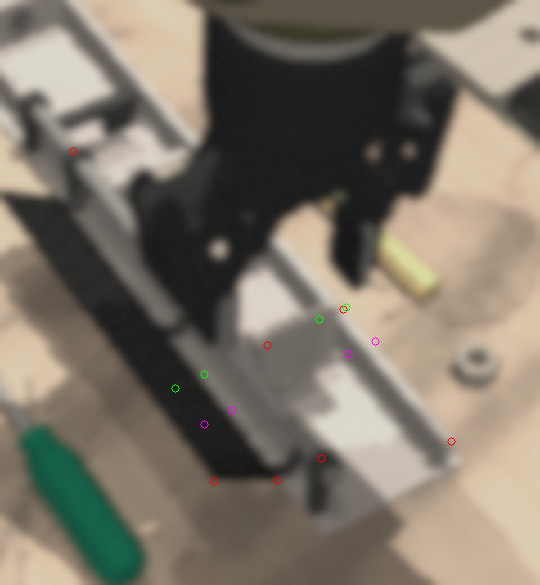

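Emit:
step_arm:
  commands: "0.68 -0.5 0 0 0 0 0; 0.68 -1 0 0.3 0 0 0; 0.68 -1 0 0.6 0 0 0; 0.68 -1 0 0.9 0 0 0; 0.68 -1 0 1.2 0 0 0; 0.68 -1 0 1.2 0 0 0; 0.68 -1 0 1.2 0 0 0"

```text
time_s: 4.23
eef_pos: [503.8, 157.5, 69.3]
ee_rot: [0.0, 0.998, -0.056, -0.0]
force: [0.4, 0.5, -0.2]
grip_width: 0.679
grip_force: 0.0
```

```bash
cat > look.py <<'E'
from h import *
import sys
p=np.load("pose.npy");im=capture("scene");b=im[150:280,280:400,::-1]
s=sense();print(s["eef_pos"],s["force"],s["grip_width"],s["time_s"],s["grip_force"])
d=s["eef_pos"][:2]-p[:2];X=np.cos(p[2])*d[0]+np.sin(p[2])*d[1];Y=-np.sin(p[2])*d[0]+np.cos(p[2])*d[1];print("chute xy",X,Y)
for c in("scene","top"):
    if c=="top":capture(c)
    for l,z in(("plate_mid",43),("tab",28),("blade_edge",14)):
        for r in spot_point(c,l)[:1]:
            w=at_z(c,r["xy"],z)[:2]-p[:2];print(c,l,round(r["score"],2),np.round(r["xy"]),"chute",np.round([np.cos(p[2])*w[0]+np.sin(p[2])*w[1],-np.sin(p[2])*w[0]+np.cos(p[2])*w[1]]))
c=cv2.resize(b,None,fx=4.5,fy=4.5,interpolation=2)
for dx in(-11,11):
  for y in(29,43,-29,-43):
    q=proj("scene",c2w((X+dx,Y+y,s["eef_pos"][2]-10),p));cv2.circle(c,tuple(int(v) for v in ((q-[280,150])*4.5)),4,(0,255,0),1)
cv2.imwrite(f"pics/{sys.argv[1]}.png",c)
E
python3 look.py l1
```

```text
[503.94289552 157.51232097  69.45182518] [ 0.28528502 -0.36388012  0.40614643] 0.6795466920683383 4.2833 0.0
chute xy -79.82493929241576 33.567749648826535
scene plate_mid 0.6 [306. 226.] chute [-5. 72.]
scene tab 0.62 [348. 228.] chute [-43.  -1.]
scene blade_edge 0.85 [307. 178.] chute [130. -11.]
top plate_mid 0.91 [292. 214.] chute [ 6. 71.]
top blade_edge 0.72 [332. 166.] chute [130.  -5.]
```

View pics/l1.png

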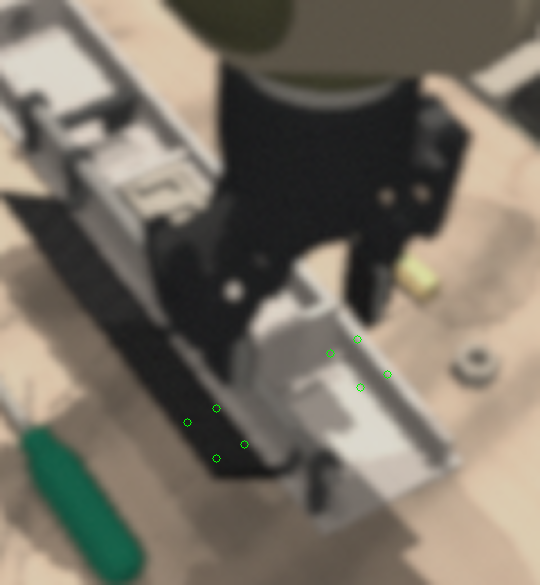

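Emit:
step_arm:
  commands: "0.68 0 0 0.4 0 0 0; 0.68 0 0 0.8 0 0 0; 0.68 0 0 1.2 0 0 0; 0.68 0 0 1.6 0 0 0; 0.68 0 0 2 0 0 0; 0.68 0 0 2 0 0 0; 0.68 0 0 2 0 0 0; 0.68 0 0 2 0 0 0"

```text
time_s: 5.3
eef_pos: [503.9, 157.5, 49.6]
ee_rot: [-0.0, 0.998, -0.056, 0.0]
force: [-0.3, -0.3, -0.1]
grip_width: 0.681
grip_force: 0.0
```

```bash
python3 look.py l2
```

```text
[503.98379807 157.54304045  49.68276127] [ 0.17892381 -0.29319111 -0.3390752 ] 0.6787127815054235 5.35 0.0
chute xy -79.78768180884109 33.602800830925304
scene plate_mid 0.94 [308. 224.] chute [-3. 68.]
scene tab 0.66 [347. 229.] chute [-45.   0.]
scene blade_edge 0.84 [307. 178.] chute [131. -11.]
top plate_mid 0.83 [292. 214.] chute [ 5. 72.]
top tab 0.46 [328. 198.] chute [53. -4.]
top blade_edge 0.74 [332. 165.] chute [132.  -4.]
```

View pics/l2.png

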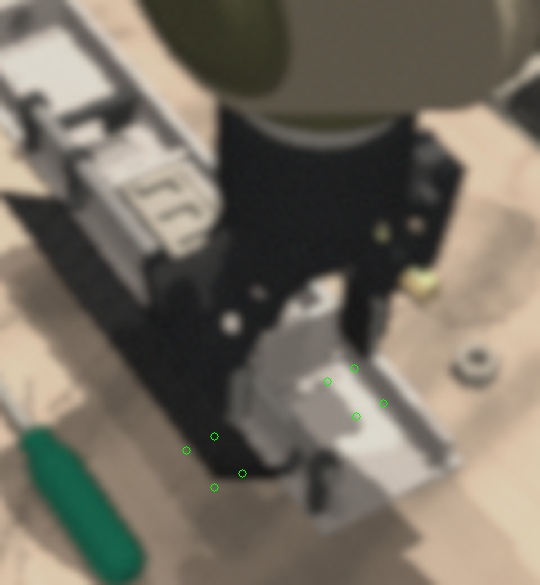

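Emit:
step_arm:
  commands: "0.68 0 0 0.3 0 0 0; 0.68 0 0 0.6 0 0 0; 0.68 0 0 0.9 0 0 0; 0.68 0 0 1.2 0 0 0; 0.68 0 0 1.2 0 0 0; 0.68 0 0 1.2 0 0 0; 0.68 0 0 1.2 0 0 0"

```text
time_s: 6.28
eef_pos: [503.9, 157.6, 37.5]
ee_rot: [-0.0, 0.998, -0.056, 0.0]
force: [0.4, -0.2, -0.9]
grip_width: 0.682
grip_force: 0.0
```

```bash
python3 look.py l3
```

```text
[503.90449031 157.55474001  37.58680512] [ 0.5480686  -0.53891282  0.06233937] 0.683018225410977 6.3333 0.0
chute xy -79.8677967057076 33.605665040329676
scene plate_mid 0.72 [309. 222.] chute [ 1. 63.]
scene tab 0.73 [346. 232.] chute [-49.   7.]
scene blade_edge 0.69 [308. 181.] chute [122.  -8.]
top tab 0.38 [324. 222.] chute [-0. -1.]
top blade_edge 0.73 [331. 168.] chute [127.  -3.]
```

```bash
cat > force.py <<'E'
from h import *
F=[]
for i in range(8): capture("scene"); F.append(np.r_[sense()["force"],sense()["wrist_torque"]])
print(np.round(np.mean(F,0),2),np.round(np.std(F,0),2),sense()["time_s"],sense()["eef_pos"])
E
python3 force.py
```

```text
[-0.27  0.24  0.09  0.01  0.    0.  ] [0.42 0.29 0.48 0.01 0.02 0.04] 7.0833 [503.85637519 157.5354119   37.51579484]
```

View pics/l3.png

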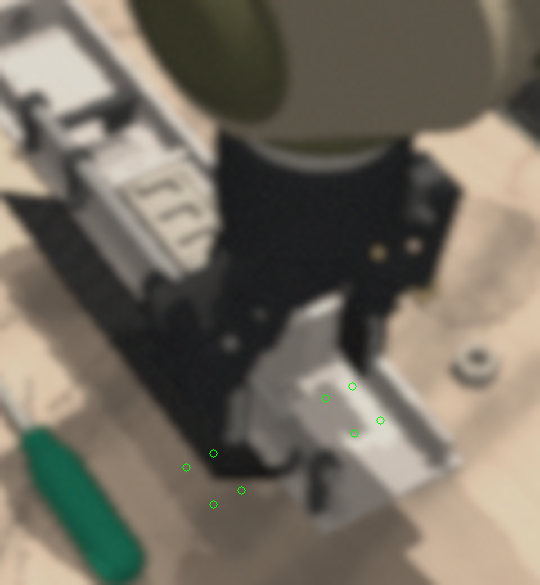

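Emit:
step_arm:
  commands: "0.5 0 0.2 0 0 0 0; 0.5 0 0.4 0 0 0 0; 0.5 0 0.4 0 0 0 0; 0.5 0 0.4 0.3 0 0 0; 0.5 0 0.4 0.6 0 0 0; 0.5 0 0.4 0.9 0 0 0; 0.5 0 0.4 0.9 0 0 0; 0.5 0 0.4 0.9 0 0 0"

```text
time_s: 7.75
eef_pos: [503.3, 153.6, 28.2]
ee_rot: [0.0, 0.998, -0.056, -0.0]
force: [0.5, -0.0, 0.3]
grip_width: 0.503
grip_force: 0.0
```

```bash
python3 force.py; python3 look.py l4
```

```text
[ 0.03 -0.06  0.12 -0.01  0.02  0.  ] [0.64 0.41 0.45 0.03 0.02 0.03] 8.15 [503.42593526 153.57460677  28.56296929]
[503.43019926 153.5856249   28.56422702] [0.27996668 0.40863964 0.57842709] 0.5017037465193664 8.2 0.0
chute xy -79.90058607473794 29.60844704967925
scene plate_mid 0.61 [305. 223.] chute [ 2. 70.]
scene tab 0.75 [345. 230.] chute [-44.   5.]
scene blade_edge 0.62 [303. 180.] chute [129.  -1.]
top plate_mid 0.75 [292. 217.] chute [-0. 71.]
top tab 0.94 [323. 237.] chute [-34.  -2.]
top blade_edge 0.85 [333. 167.] chute [128.  -8.]
```

View pics/l4.png

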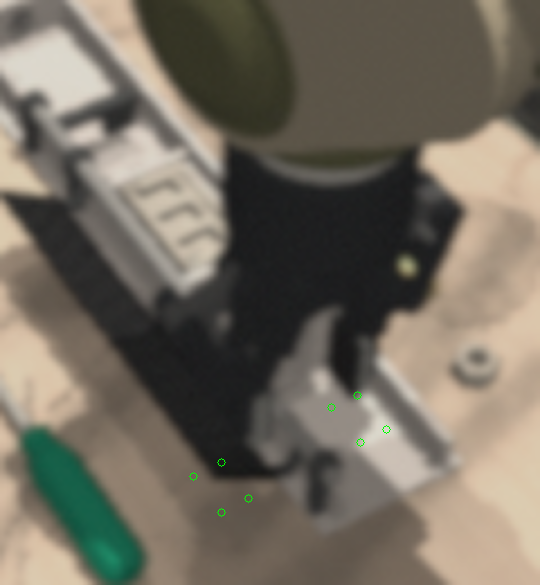

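Emit:
step_arm:
  commands: "0.5 0 0 0.3 0 0 0; 0.5 0 0 0.6 0 0 0; 0.5 0 0 0.9 0 0 0; 0.5 0 0 0.9 0 0 0; 0.5 0 0 0.9 0 0 0; 0.5 0 0 0.9 0 0 0"

```text
time_s: 9.05
eef_pos: [503.4, 153.5, 19.5]
ee_rot: [0.0, 0.998, -0.056, -0.0]
force: [-0.8, -0.1, -0.5]
grip_width: 0.5
grip_force: 0.0
```

```bash
python3 force.py; python3 look.py l5
```

```text
[ 0.17 -0.14 -0.3  -0.01  0.01 -0.01] [0.36 0.31 0.25 0.02 0.03 0.03] 9.45 [503.39882283 153.57362937  19.53344849]
[503.41725269 153.56176373  19.53927022] [0.63277629 1.30055502 0.60718934] 0.501626388979391 9.5 0.0
chute xy -79.91081663841734 29.583301379826153
scene plate_mid 0.48 [347. 228.] chute [-52.   7.]
scene tab 0.51 [344. 232.] chute [-46.   9.]
scene blade_edge 0.82 [308. 176.] chute [135. -15.]
top plate_mid 0.73 [292. 214.] chute [ 7. 72.]
top tab 0.61 [325. 239.] chute [-38.  -8.]
top blade_edge 0.55 [333. 168.] chute [126.  -8.]
```

Run:
```python
from h import *
p=np.load("pose.npy")
for n,uv in(("l4 inner",(350,393)),("l4 outer",(262,460)),("l3 inner",(362,372)),("l3 outer",(235,442)),("c3 inner",(357,285)),("c3 outer",(213,348))):
  for z in(10,20,30,40,50,60,80,100):
    w=at_z("scene",(280+uv[0]/4.5,150+uv[1]/4.5),z)[:2]-p[:2];print(n,z,np.round([np.cos(p[2])*w[0]+np.sin(p[2])*w[1],-np.sin(p[2])*w[0]+np.cos(p[2])*w[1]]),end=" ")
  print()
```

```text
l4 inner 10 [-61. -15.] l4 inner 20 [-67. -10.] l4 inner 30 [-73.  -5.] l4 inner 40 [-79.  -0.] l4 inner 50 [-85.   5.] l4 inner 60 [-91.  10.] l4 inner 80 [-103.   20.] l4 inner 100 [-115.   31.] 
l4 outer 10 [-72.  39.] l4 outer 20 [-78.  43.] l4 outer 30 [-84.  48.] l4 outer 40 [-89.  52.] l4 outer 50 [-95.  57.] l4 outer 60 [-101.   61.] l4 outer 80 [-113.   70.] l4 outer 100 [-125.   79.] 
l3 inner 10 [-54. -27.] l3 inner 20 [-60. -22.] l3 inner 30 [-66. -16.] l3 inner 40 [-72. -11.] l3 inner 50 [-78.  -6.] l3 inner 60 [-85.  -1.] l3 inner 80 [-97.  10.] l3 inner 100 [-109.   20.] 
l3 outer 10 [-57.  44.] l3 outer 20 [-64.  48.] l3 outer 30 [-70.  52.] l3 outer 40 [-76.  57.] l3 outer 50 [-82.  61.] l3 outer 60 [-88.  66.] l3 outer 80 [-100.   74.] l3 outer 100 [-112.   83.] 
c3 inner 10 [-10. -55.] c3 inner 20 [-17. -49.] c3 inner 30 [-23. -43.] c3 inner 40 [-30. -38.] c3 inner 50 [-37. -32.] c3 inner 60 [-43. -27.] c3 inner 80 [-57. -16.] c3 inner 100 [-70.  -4.] 
c3 outer 10 [-8. 23.] c3 outer 20 [-14.  28.] c3 outer 30 [-21.  33.] c3 outer 40 [-28.  37.] c3 outer 50 [-34.  42.] c3 outer 60 [-41.  47.] c3 outer 80 [-54.  56.] c3 outer 100 [-68.  65.]
```

Emit:
step_arm:
  commands: "0.5 0 0 0.2 0 0 0; 0.5 0 0 0.4 0 0 0; 0.5 0 0 0.6 0 0 0; 0.5 0 0 0.6 0 0 0; 0.5 0 0 0.6 0 0 0"

```text
time_s: 10.27
eef_pos: [503.4, 153.6, 13.5]
ee_rot: [-0.0, 0.998, -0.056, -0.0]
force: [-0.6, -0.2, 2.4]
grip_width: 0.495
grip_force: 1.0
```

```bash
python3 force.py; python3 look.py l6
```

```text
[-0.44 -0.12  2.25  0.06  0.09  0.01] [0.43 0.59 0.32 0.03 0.03 0.03] 10.6667 [503.41653559 153.57534061  13.5693673 ]
[503.42320967 153.57709177  13.5416252 ] [-0.10099929 -1.24275064  3.68672881] 0.496455089470101 10.7167 1.0223836176737677
chute xy -79.90658993426986 29.59919381384158
scene plate_mid 0.89 [306. 222.] chute [ 4. 69.]
scene tab 0.45 [346. 230.] chute [-45.   2.]
top plate_mid 0.7 [291. 212.] chute [10. 74.]
top tab 0.83 [321. 240.] chute [-42.   2.]
top blade_edge 0.72 [332. 168.] chute [125.  -4.]
```

```bash
cat > gate.py <<'E'
from h import *
p=np.load("pose.npy")
def est(im):
    g=cv2.GaussianBlur(cv2.cvtColor(im,cv2.COLOR_RGB2GRAY),(0,0),.7).astype(np.float32);best=[]
    for t in np.arange(-.1,.9,.02):
        c,s=np.cos(t),np.sin(t);e=lambda y,z:(31+y*c+z*s,34-y*s+z*c)
        def samp(y,z):
            yy,zz=e(y,z);u=np.array([proj("scene",c2w((x,yy,zz),p)) for x in np.arange(20,92,4)],np.float32)
            return cv2.remap(g,u[:,:1].copy(),u[:,1:].copy(),1).mean()
        best.append((samp(52,19.1)-samp(46,14.9),round(t,2)))
    return sorted(best)[::-1][:3]
if __name__=="__main__":
    print("base",est(cv2.imread("pics/scene0.png")[:,:,::-1].copy()))
    print("now",est(capture("scene")))
E
python3 gate.py
```

```text
base [(np.float32(51.25244), np.float64(0.0)), (np.float32(51.134224), np.float64(-0.02)), (np.float32(49.03282), np.float64(0.02))]
now [(np.float32(57.42182), np.float64(0.02)), (np.float32(56.047745), np.float64(0.04)), (np.float32(55.69526), np.float64(0.0))]
```

Emit:
step_arm:
  commands: "0.5 0 0 0.1 0 0 0; 0.5 0 0 0.2 0 0 0; 0.5 0 0 0.2 0 0 0"

```text
time_s: 11.37
eef_pos: [503.4, 153.6, 11.3]
ee_rot: [-0.0, 0.998, -0.056, -0.0]
force: [-0.2, 0.3, 2.7]
grip_width: 0.499
grip_force: 1.1
```

```bash
python3 force.py; python3 gate.py
```

```text
[0.09 0.2  2.41 0.07 0.02 0.01] [0.44 0.5  0.4  0.03 0.02 0.03] 11.7667 [503.40796984 153.57306919  11.50252888]
base [(np.float32(51.25244), np.float64(0.0)), (np.float32(51.134224), np.float64(-0.02)), (np.float32(49.03282), np.float64(0.02))]
now [(np.float32(58.853733), np.float64(0.08)), (np.float32(58.43403), np.float64(0.1)), (np.float32(57.597385), np.float64(0.06))]
```

Emit:
step_arm:
  commands: "0.5 0 0 0.2 0 0 0; 0.5 0 0 0.4 0 0 0; 0.5 0 0 0.6 0 0 0; 0.5 0 0 0.8 0 0 0; 0.5 0 0 0.8 0 0 0"

```text
time_s: 12.23
eef_pos: [503.4, 152.9, 3.2]
ee_rot: [0.001, 0.998, -0.056, -0.0]
force: [-1.2, -4.9, 5.7]
grip_width: 0.501
grip_force: 3.2
```

```bash
sed -i 's/range(8)/range(4)/' force.py; python3 force.py; python3 gate.py
```

```text
[-1.59 -5.31  5.31 -0.76  0.23  0.02] [0.22 0.1  0.46 0.03 0.02 0.03] 12.4333 [503.38624487 152.93763146   3.39790214]
base [(np.float32(51.25244), np.float64(0.0)), (np.float32(51.134224), np.float64(-0.02)), (np.float32(49.03282), np.float64(0.02))]
now [(np.float32(59.15104), np.float64(0.32)), (np.float32(59.0459), np.float64(0.34)), (np.float32(58.541885), np.float64(0.3))]
```

Run:
```python
from h import *
b=capture("scene")[195:270,305:390,::-1]
a=capture("top")[180:290,280:360,::-1]
c=cv2.resize(b,None,fx=7,fy=7,interpolation=2);a=cv2.resize(a,None,fx=2.5,fy=525/110,interpolation=2)
cv2.imwrite("pics/l7.png",np.clip(np.hstack([c,a]).astype(float)*1.5,0,255).astype(np.uint8))
```

```text
(no output)
```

View pics/l7.png

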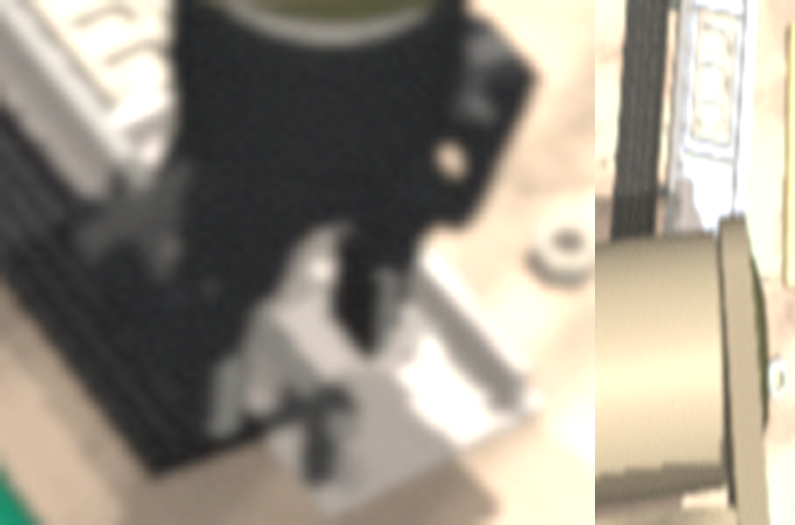

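Emit:
step_arm:
  commands: "0.5 0 0.2 0 0 0 0; 0.5 0 0.4 0 0 0 0; 0.5 0 0.4 0 0 0 0"

```text
time_s: 12.83
eef_pos: [503.0, 149.5, 3.4]
ee_rot: [-0.0, 0.998, -0.056, 0.0]
force: [0.5, 0.4, 4.1]
grip_width: 0.503
grip_force: 1.7
```

```bash
python3 force.py; python3 gate.py|tail -1
python3 - <<'E'
from h import *
p=np.load("pose.npy")
for n,uv in(("inner",(357.9,245)),("outer",(337,256.4))):
  for z in(10,20,30,40):
    w=at_z("scene",uv,z)[:2]-p[:2];print(n,z,np.round([np.cos(p[2])*w[0]+np.sin(p[2])*w[1],-np.sin(p[2])*w[0]+np.cos(p[2])*w[1]]))
E
```

```text
[-0.25 -0.17  3.23  0.07 -0.02 -0.01] [0.25 0.24 0.2  0.01 0.02 0.02] 13.0333 [503.03835208 149.59817554   3.52367362]
now [(np.float32(59.884495), np.float64(0.3)), (np.float32(59.518936), np.float64(0.32)), (np.float32(59.24859), np.float64(0.28))]
inner 10 [-77.  -5.]
inner 20 [-83.   0.]
inner 30 [-89.   5.]
inner 40 [-95.  10.]
outer 10 [-79.  46.]
outer 20 [-85.  51.]
outer 30 [-91.  55.]
outer 40 [-96.  59.]
```

Emit:
step_arm:
  commands: "0.5 0 0 0.2 0 0 0; 0.5 0 0 0.4 0 0 0; 0.5 0 0.1 0.6 0 0 0; 0.5 0 0.1 0.6 0 0 0"

```text
time_s: 13.42
eef_pos: [503.0, 147.5, -2.2]
ee_rot: [0.001, 0.998, -0.055, -0.0]
force: [-3.8, -8.3, 12.2]
grip_width: 0.499
grip_force: 6.0
```

```bash
python3 force.py; python3 gate.py|tail -1
```

```text
[-2.63 -6.93 11.8  -0.98  0.49  0.08] [0.24 0.64 0.58 0.01 0.03 0.04] 13.6167 [503.01116025 147.66776942  -1.90229011]
now [(np.float32(58.378204), np.float64(0.54)), (np.float32(58.298992), np.float64(0.52)), (np.float32(58.29205), np.float64(0.5))]
```

Emit:
step_arm:
  commands: "0.5 0 0.2 0.1 0 0 0; 0.5 0 0.35 0.15 0 0 0; 0.5 0 0.35 0.15 0 0 0"

```text
time_s: 13.92
eef_pos: [502.8, 145.8, -3.5]
ee_rot: [-0.001, 0.998, -0.056, 0.001]
force: [-1.3, 4.4, 8.7]
grip_width: 0.5
grip_force: 4.3
```

```bash
python3 force.py; python3 gate.py|tail -1; python3 look.py l8|sed -n 2,9p
```

```text
[-0.93  4.26  8.45  0.93  0.14  0.05] [0.63 0.32 0.35 0.02 0.01 0.01] 14.1167 [502.77723337 145.81972628  -3.48779174]
now [(np.float32(79.03081), np.float64(0.74)), (np.float32(78.97163), np.float64(0.72)), (np.float32(78.87169), np.float64(0.76))]
chute xy -79.67413547083372 21.839665257296573
scene plate_mid 0.77 [307. 229.] chute [-12.  75.]
scene blade_edge 0.66 [309. 168.] chute [156. -31.]
top plate_mid 0.83 [294. 215.] chute [ 4. 66.]
top tab 0.92 [323. 239.] chute [-39.  -3.]
top blade_edge 0.79 [334. 167.] chute [129. -10.]
```

Emit:
step_arm:
  commands: "0.5 0 0 -0.1 0 0 0; 0.5 0.5 0 -0.1 0 0 0; 0.5 1 0 -0.1 0 0 0; 0.5 1.5 0 -0.1 0 0 0; 0.5 2 0 -0.1 0 0 0; 0.5 2.3 0 -0.1 0 0 0; 0.5 2.6 0 -0.1 0 0 0; 0.5 2.9 0 -0.1 0 0 0; 0.5 3.2 0 -0.1 0 0 0; 0.5 3.5 0 -0.1 0 0 0; 0.5 3.8 0 -0.1 0 0 0; 0.5 4.1 0 -0.1 0 0 0; 0.5 4.4 0 -0.1 0 0 0; 0.5 4.4 0 -0.1 0 0 0"

```text
time_s: 15.73
eef_pos: [545.0, 140.6, -3.2]
ee_rot: [-0.0, 0.998, -0.055, -0.002]
force: [-5.8, 1.2, 8.0]
grip_width: 0.496
grip_force: 4.2
```

```bash
python3 force.py; python3 gate.py|tail -1; python3 look.py l9|sed -n 2,9p
python3 - <<'E'
from h import *
for c in("scene","top"):
    for l,z in(("insert",8),("rack",4)):
        for r in spot_point(c,l)[:2]:
            p=np.load("pose.npy");w=at_z(c,r["xy"],z)[:2]-p[:2];print(c,l,round(r["score"],2),np.round(np.cos(p[2])*w[0]+np.sin(p[2])*w[1]))
E
```

```text
[-5.38  1.41  7.61  0.42  0.86  0.14] [0.5  0.45 0.18 0.03 0.02 0.03] 15.9333 [545.04690483 140.57875212  -3.15893011]
now [(np.float32(72.72179), np.float64(0.68)), (np.float32(72.49756), np.float64(0.66)), (np.float32(72.491806), np.float64(0.72))]
chute xy -37.127159360013 21.280244134334577
scene plate_mid 0.64 [304. 231.] chute [-14.  82.]
scene tab 0.51 [345. 222.] chute [-27.  -7.]
scene blade_edge 0.89 [309. 170.] chute [151. -27.]
top blade_edge 0.96 [338. 166.] chute [132. -19.]
scene insert 0.57 77.0
top insert 0.83 206.0
top insert 0.8 67.0
top rack 0.65 45.0
```

Emit:
step_arm:
  commands: "0.5 0.4 0 0 0 0 0; 0.5 0.8 0 0 0 0 0; 0.5 1.2 0 0 0 0 0; 0.5 1.6 0 0 0 0 0; 0.5 2 0 0 0 0 0; 0.5 2.4 0 0 0 0 0; 0.5 2.8 0 0 0 0 0; 0.5 3.2 0 0 0 0 0; 0.5 3.6 0 0 0 0 0; 0.5 4 0 0 0 0 0; 0.5 4.4 0 0 0 0 0; 0.5 4.8 0 0 0 0 0; 0.5 5.2 0 0 0 0 0; 0.5 5.6 0 0 0 0 0; 0.5 6 0 0 0 0 0; 0.5 6.4 0 0 0 0 0; 0.5 6.8 0 0 0 0 0; 0.5 7.2 0 0 0 0 0; 0.5 7.6 0 0 0 0 0; 0.5 8 0 0 0 0 0"

```text
time_s: 18.25
eef_pos: [624.2, 131.9, -3.2]
ee_rot: [-0.0, 0.998, -0.055, -0.002]
force: [-7.7, 1.6, 8.4]
grip_width: 0.501
grip_force: 5.5
```

```bash
python3 force.py; python3 gate.py|tail -1; python3 look.py l9|sed -n 2,9p
```

```text
[-4.19  1.95  6.95  0.51  0.71  0.1 ] [0.67 0.18 0.19 0.02 0.13 0.02] 18.45 [625.0031867  131.81574139  -3.05216456]
now [(np.float32(56.071724), np.float64(0.88)), (np.float32(55.71913), np.float64(0.86)), (np.float32(55.150875), np.float64(0.84))]
chute xy 43.312603539715106 21.454544427947617
scene plate_mid 0.87 [307. 230.] chute [-14.  76.]
scene tab 0.57 [322. 198.] chute [52.  0.]
scene blade_edge 0.71 [307. 170.] chute [152. -24.]
```

Emit:
step_arm:
  commands: "0.5 0.3 0 0 0 0 0; 0.5 0.6 0 0 0 0 0; 0.5 0.9 0 0 0 0 0; 0.5 1.2 0 0 0 0 0; 0.5 1.5 0 0 0 0 0; 0.5 1.8 0 0 0 0 0; 0.5 2.1 0 0 0 0 0; 0.5 2.1 0 0 0 0 0"

```text
time_s: 19.57
eef_pos: [645.7, 129.5, -3.1]
ee_rot: [-0.0, 0.998, -0.055, -0.001]
force: [-5.0, 1.5, 8.3]
grip_width: 0.501
grip_force: 4.5
```

Emit:
step_arm:
  commands: "0.5 0.1 0 0 0 0 0; 0.5 0.2 0 0 0 0 0; 0.5 0.3 0 0 0 0 0"

```text
time_s: 19.82
eef_pos: [648.0, 129.3, -3.0]
ee_rot: [-0.0, 0.998, -0.055, -0.002]
force: [-8.4, 3.1, 9.0]
grip_width: 0.497
grip_force: 5.7
```

Emit:
step_arm:
  commands: "0.5 0.1 0 0 0 0 0; 0.5 0.2 0 0 0 0 0; 0.5 0.2 0 0 0 0 0"

```text
time_s: 20.07
eef_pos: [650.2, 129.0, -3.1]
ee_rot: [-0.0, 0.998, -0.055, -0.002]
force: [-7.1, 1.5, 9.3]
grip_width: 0.501
grip_force: 4.9
```

Emit:
step_arm:
  commands: "0.5 0.1 0 0 0 0 0; 0.5 0.2 0 0 0 0 0; 0.5 0.2 0 0 0 0 0"

```text
time_s: 20.32
eef_pos: [651.4, 128.9, -3.1]
ee_rot: [-0.0, 0.998, -0.055, -0.003]
force: [-11.6, 1.7, 11.9]
grip_width: 0.498
grip_force: 7.6
```

Emit:
step_arm:
  commands: "0.5 0.1 0 0 0 0 0; 0.5 0.1 0 0 0 0 0; 0.5 0.1 0 0 0 0 0"

```text
time_s: 20.57
eef_pos: [651.4, 128.9, -3.1]
ee_rot: [0.0, 0.998, -0.055, -0.004]
force: [-16.7, 1.1, 14.2]
grip_width: 0.499
grip_force: 10.2
```

```bash
python3 force.py; python3 look.py l10|sed -n 2,9p
```

```text
[-17.57   1.25  14.36   0.24   2.64  -0.19] [0.24 0.32 0.34 0.02 0.04 0.03] 20.7667 [651.39588753 128.93481333  -3.08227784]
chute xy 69.89675492899072 21.419844831872684
scene plate_mid 0.8 [308. 228.] chute [-13.  73.]
scene tab 0.77 [312. 192.] chute [80.  7.]
```

Emit:
step_arm:
  commands: "0.5 -0.2 0 0 0 0 0; 0.5 -0.4 0 0 0 0 0; 0.5 -0.6 0 0 0 0 0; 0.5 -0.6 -0.1 -0.4 0 0 0; 0.5 -0.6 -0.2 -0.8 0 0 0; 0.5 -0.6 -0.2 -1.2 0 0 0; 0.5 -0.6 -0.2 -1.6 0 0 0; 0.5 -0.6 -0.2 -2 0 0 0; 0.5 -0.6 -0.2 -3 0 0 0; 0.5 -0.6 -0.2 -4 0 0 0; 0.5 -0.6 -0.2 -6 0 0 0; 0.5 -0.6 -0.2 -9 0 0 0; 0.5 -0.6 -0.2 -12 0 0 0; 0.5 -0.6 -0.2 -16 0 0 0; 0.5 -0.6 -0.2 -20 0 0 0; 0.5 -0.6 -0.2 -20 0 0 0"

```text
time_s: 22.5
eef_pos: [651.3, 130.9, 207.1]
ee_rot: [-0.001, 0.998, -0.056, 0.007]
force: [-0.6, -0.5, 2.1]
grip_width: 0.498
grip_force: 0.0
```

Emit:
step_arm:
  commands: "0.5 -4 0 0 0 0 0; 0.5 -8 0 0 0 0 0; 0.5 -12 0 0 0 0 0; 0.5 -16 0 0 0 0 0; 0.5 -20 0 0 0 0 0; 0.5 -20 0 0 0 0 0"

```text
time_s: 23.0
eef_pos: [443.4, 153.8, 196.8]
ee_rot: [0.0, 0.999, -0.055, -0.002]
force: [0.5, -0.6, 0.7]
grip_width: 0.498
grip_force: 0.0
```

```bash
python3 force.py; python3 gate.py|tail -1; python3 look.py l11|sed -n 2,9p
python3 - <<'E'
from h import *
p=np.load("pose.npy")
for c in("scene","top"):
    for l,z in(("insert",8),("rack",4),("nut",0),("drift",0),("screwdriver",0)):
        for r in spot_point(c,l)[:1]:
            w=at_z(c,r["xy"],z);d=w[:2]-p[:2];print(c,l,round(r["score"],2),np.round(w[:2]),np.round(np.cos(p[2])*d[0]+np.sin(p[2])*d[1]))
    if c=="scene":capture("top")
    m=[ (at_z(c,r["xy"],14)[:2]).round() for r in spot_point(c,"blade_edge")[:1]];print(m)
E
```

```text
[ 0.45  0.08 -0.38  0.01 -0.03 -0.02] [0.5  0.85 0.48 0.03 0.03 0.02] 23.2 [450.98795719 152.87646106 197.70947607]
now [(np.float32(56.362907), np.float64(0.0)), (np.float32(56.281303), np.float64(-0.02)), (np.float32(53.87343), np.float64(0.02))]
chute xy -131.89372871076233 22.99997298844035
scene plate_mid 0.9 [306. 220.] chute [ 7. 65.]
scene tab 0.83 [314. 191.] chute [79.  2.]
scene blade_edge 0.94 [309. 179.] chute [126. -14.]
top plate_mid 0.84 [292. 215.] chute [ 5. 72.]
top tab 0.77 [331. 186.] chute [81. -7.]
top blade_edge 0.64 [273. 221.] chute [-11. 114.]
scene insert 0.69 [763.  90.] 185.0
scene rack 0.89 [731.  96.] 153.0
scene nut 0.59 [503.  42.] -68.0
scene drift 0.74 [610.  34.] 39.0
scene screwdriver 0.59 [582. 231.] -10.0
[array([703.,  88.])]
top insert 0.73 [751. 100.] 172.0
top rack 0.63 [723. 103.] 144.0
top nut 0.55 [501.  54.] -72.0
top drift 0.63 [604.  31.] 34.0
top screwdriver 0.93 [579. 231.] -13.0
[array([704.,  90.])]
```

```bash
python3 -c "
from rig import *
print(finish_job())"
```

```text
the job is handed in; nothing more can be done
None
```

The rack was pushed to the end stop, where the push force rose and the arm stopped advancing. The gate was held open throughout, sprang shut behind the box after release, and the bystanders did not move; the job is handed in, with no verdict returned.

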